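# Clear the parts case and hold its lid at the balance point

### The arm

A 7-joint arm with a two-finger parallel gripper is mounted at the origin on the work surface. World frame = base frame: x ahead of the robot, y to its left, z up, the work surface at z = 0. Lengths are in mm, angles in rad, forces in N, time in s.
With the tool pointing down it reaches from about 425 to 975 mm from the base axis. Payload 16.7 kg.
Tool frame: the origin (TCP) lies at the very end of the fingers, on their centre line; the grasp point (between the pads) lies 19 mm behind it (robot.pinch_z is the distance from the TCP to the grasp point, in mm); x points along the fingers, y is the direction in which the jaws open and shut, and the axes are right-handed (so a half turn about x gives the same grasp; the last joint's range is limited). The gripper opens to 85 mm and grips with 20 to 120 N. Pads are 22 mm wide; open, the fingers measure 114 mm over their backs; the gripper's body (76 mm by 85 mm) begins 54 mm behind the grasp point. The pads swing forward as they close: fully open they stand 13 mm farther back than shut.
Start: joints at [1.099, 0.426, 0.074, 1.606, -0.034, 1.111, -0.067], TCP at [214.094, -640.109, 231.302] pointing down, gripper open.
Joint ranges: [-2.85, 2.85], [-0.5, 2.14], [-1.23, 1.37], [0.21, 2.46], [-1.02, 4.16], [0.16, 2.05], [-2.73, 2.73]. Speed limits (rad/s): [1.89, 1.89, 2.39, 2.39, 3.01, 3.01, 3.01].

### API

Orientations are given as a rotation vector (axis times angle).
In Python, from plant import robot, read_camera gives the robot as it stands.
- The arm moves only by the tool arm_command, never from a script. Its argument "plan" is a list of rows, each a list of 7 numbers: the opening, from 0 (shut) to 1 (fully open), then the shift along the tool's x, y, z in cm, then the turn, a rotation vector about the tool's x, y, z in degrees. A call has 1 to 20 rows; each row shifts and turns the commanded pose from where the row before left it, along the tool's axes as they then stand; what a row does not reach is not made up. A row lasts 1/10 s, in which the tool goes at most 50 mm and 8.59 degrees, less where a joint would pass 70% of its speed; a pose out of reach is approached as far as the arm can. A call is refused whole if a number of a shift passes 5 or a number of a turn 8.59, either way. A call with a gripper value outside its range is refused whole. The fingers move at their own pace and stop on an object; "grip_force" is the grip in N (left out, the last holds). Time passes only in rows, so rows that do not move let the fingers close. It gives the time, the measured TCP pose, the force and the opening at its end, in the units of the state.
- robot.get_state(): the state, without advancing time (a new reading comes with each control period).
- read_camera(name): name is "scene" or "top" or "wrist"; returns a dict with "color" (420x560x3 uint8, red, green, blue), "fx", "fy", "cx", "cy" (pixels), "R" (3x3) and "t" (3): a world point X has camera coordinates R X + t. Camera axes: x right, y down, z forward; pixel columns grow to the right and rows downward; lengths in mm; the calibration is good to about 2 mm. The wrist camera is an equidistant fisheye: a pixel r from the principal point sees the ray r / f radians off the axis. A picture is of the moment at which its call begins. There is no depth.
- robot.job_done(): hands the job in, once; it reports no verdict.
The state is a dict: "time": time; "q": joint angles; "joint_velocities": joint speeds; "tau": joint torques, N m; "tool_pos": TCP position; "eef_rot": TCP orientation; "ft_force": force on the tool from outside, world axes, zero at the start; "wrist_torque": the same for the moment, N m; "opening": finger opening in mm.
Only numpy, scipy, OpenCV 4.12 (cv2) and the standard library are available. Lean on these libraries where they do the work, as an engineer would, in place of code of your own. Each camera call takes 0.05 s, during which the arm holds its last target.

### The job

The lid of the blue parts case has lost its stay and I need both hands inside: first take the flat red carton off the lid and stand it up tall on one of its small ends on the green mat, and let go of it there. Then swing the lid up by its orange handle until it stands straight up, balanced over its hinge so that it falls neither shut nor over backwards, and keep gripping the handle: finish while holding the lid still at that point. Never let the lid drop over backwards, and leave all the other things on the bench where they are.

Things in the scene. Friction and masses are not known exactly. Their poses are not given: they have to be found in the camera images.
- case: blue open parts case, fixed to the bench, 160 (own x) x 220 (own y) x 85 mm high, closed by an aluminium lid that lies on its rim (lid top 93 mm above the bench). Origin: centre of its underside; own +x points from the handle side to the hinge side, roughly away from the robot. Nothing stands in the lid's way behind the case
- lid (a joint): angle of the lid about its hinge, rad: 0 shut and level (as at the start), grows as the handle end rises, 1.571 straight up, which is its balance point (its weight is then right over the hinge); below that it falls shut, beyond it it falls over backwards to a stop at 2.3. The hinge turns almost freely; lid about 0.35 kg, so about 2 N at the handle lifts it
- lid_hinge (a point): middle of the hinge line, 89 mm above the bench on the far rim of the case; own y axis lies along the hinge. The lid is a flat plate 165 x 224 x 8 mm whose mid-plane passes through this line
- lid_handle (a point): centre of the orange grip, a round bar 44 mm long and 16 mm in diameter parallel to the hinge (along its own y), 200 mm from the hinge line in the lid's mid-plane and 35 mm out beyond the lid's free edge, on a 14 mm wide stem. Its two flat ends can be pinched from above across its 44 mm length, and it can turn between the finger pads as the lid swings
- carton: red boxed lamp, loose, about 0.11 to 0.22 kg, 110 (own x) x 54 (own y) x 26 mm (own z), with a plain paper patch on its upper face, lying flat on the shut lid with own z up. Its small ends are its 54 x 26 mm faces, at own x = +-55 mm. Origin: centre of its underside as it lies. It can be pinched across its 54 mm width
- carton_mid (a point): middle of the carton, 13 mm above its origin along own z; 58 mm above the bench when the carton stands on a small end on the mat
- mat: green mat fixed flat on the bench, 120 x 120 x 3 mm, to the left or right of the case. Origin: centre of its underside
- tray: fixed black open tray of lamp lenses, 120 x 120 x 30 mm; it may change places with the mat. Origin: centre of its underside
- switch: loose silver handlebar switch housing with a red and a black button, 60 x 50 x 50 mm. Bystander; origin: centre of its underside
- lamp: loose amber and black turn lamp lying flat, 85 x 50 x 39 mm. Bystander; origin: centre of its underside
- oil: loose yellow bottle with a black cap, 60 mm diameter, 150 mm tall. Bystander; origin: centre of its underside
- box_tall: loose standing white box, 50 x 70 x 120 mm, with a blue patch. Bystander; origin: centre of its underside
- brake_lever: loose silver brake lever lying flat, 180 mm long, 16 mm high. Bystander; origin: on its underside, near mid length
- mirror: loose round steel mirror lying flat, 100 mm diameter, 18 mm high. Bystander; origin: centre of its underside
There are look-alikes about, which are no part of the job. Several things have the shape of the carton; the one meant has the colours described above. Of the things that look like the mat, take the one that is farthest to the robot's right at the start.

How it is judged (in metres and radians):
On the way:
1. the red carton stands on a small end on the green mat, let go, with the lid still shut ((angle between carton's own x axis and vertical below 0.12 rad or angle between carton's own x axis and vertical above 3.0216 rad) and height (world z) of carton_mid between 0.052 and 0.064 m and horizontal distance between carton_mid and mat below 0.06 m and contact force between carton and mat above 0.3 N and contact force between the fingers and carton below 0.05 N and linear speed of carton below 0.03 m/s and value of joint lid below 0.1 rad), for 0.3 s.
At the end, for the whole second after the job is handed in: Lid still, within 0.09 rad of straight up (1.571), gripped by the fingers (over 1 N), carton not touching it; carton at rest on the mat on a small end, own x within 0.12 rad of vertical, its middle 52 to 64 mm up, within 60 mm of the mat's centre, not touched by the fingers ((angle between carton's own x axis and vertical below 0.12 rad or angle between carton's own x axis and vertical above 3.0216 rad) and height (world z) of carton_mid between 0.052 and 0.064 m and horizontal distance between carton_mid and mat below 0.06 m and contact force between carton and mat above 0.3 N and contact force between each of the fingers, lid and carton below 0.05 N and linear speed of carton below 0.03 m/s and value of joint lid between 1.4808 and 1.6608 rad and velocity of joint lid between -0.05 and 0.05 rad/s and contact force between the fingers and lid above 1 N); the arm keeps its last pose, push and grip.
It fails at once if the lid fell over backwards (beyond 1.95 rad) (value of joint lid above 1.95 rad).
It fails at once if a bystander was moved over 30 mm (distance of any of switch, lamp, oil, box_tall, brake_lever, mirror from where it was at the start of the episode above 0.03 m).
It also fails if it takes over 64 s, if anything falls off the work surface, if the arm or the gripper's body presses on something with over 40 N, if the wrist force passes 120 N, or if a joint passes its speed limit or range.

## Working session

There is one attempt and no reset: what is moved stays moved. The work goes in short steps, Python scripts to look and compute and a tool call to move; the robot and the scene stay as the last step left them, time stands still between calls to the robot, and variables do not carry over. Pictures are saved under pics/ and viewed, and the job is handed in when it is done.

Besides the shell and the picture viewer there is one more tool, called after "Call:" as a command line: name --pt "numbers of a row" for each row, then --argument value for the rest. arm_command: Moves the arm, as the interface text tells. Its arguments: {"type":"object","properties":{"plan":{"type":"array","items":{"type":"array","items":{"type":"number"}}},"grip_force":{"type":"number"}},"required":["plan"]}

```bash
ls; mkdir -p pics; python3 - <<'E'
from plant import robot, read_camera
import cv2,json
import numpy as np
s=robot.get_state();print(s)
for n in ["scene","top","wrist"]:
    c=read_camera(n);cv2.imwrite(f"pics/{n}0.png",cv2.resize(c["color"][:,:,::-1],(800,600),interpolation=cv2.INTER_CUBIC))
    np.savez(f"{n}0.npz",**c)
    print(n,c["fx"],c["fy"],c["cx"],c["cy"],np.round(c["R"],4).tolist(),c["t"])
E
```

```text
pics
{'time': 0.0, 'q': array([ 1.09851388,  0.42675119,  0.07384293,  1.60663212, -0.03408084,
        1.11080234, -0.06712604]), 'joint_velocities': array([ 1.57667544e-03,  1.49324178e-05, -1.11389840e-03,  4.75836024e-05,
       -5.15897232e-04, -8.37295415e-04, -1.27294892e-03]), 'tau': array([ 1.15304287e-03, -9.49797034e+01,  3.76135737e+00, -4.63515401e+01,
        1.91758666e-02,  1.01046191e-02,  3.24655929e-07]), 'tool_pos': array([ 213.95015063, -639.74900863,  230.58648706]), 'eef_rot': array([ 2.04710802,  0.33463581, -2.04778478]), 'ft_force': array([-0.53519529, -0.14141427,  0.8082677 ]), 'wrist_torque': array([ 0.0079944 , -0.02014315, -0.01397494]), 'opening': 85.34634840098347}
scene 513.4158322585819 513.4158322585819 284.64621262114196 206.82437097448005 [[0.8119, 0.5838, -0.0063], [0.4086, -0.5758, -0.7082], [-0.4171, 0.5724, -0.706]] [-446.70309969 -139.46583716 1780.65578339]
top 466.6335877545487 466.6335877545487 271.9712013405132 208.7226190337761 [[-0.0157, -0.9998, -0.0088], [-0.9883, 0.0169, -0.1517], [0.1518, 0.0063, -0.9884]] [  50.41758931  543.1395272  1205.51191707]
wrist 325.19226210127806 325.19226210127806 279.0672687509287 211.04766895136274 [[0.3181, -0.9481, -0.0014], [-0.9123, -0.3065, 0.2717], [-0.258, -0.0851, -0.9624]] [-674.46954272  -37.59266071  379.54048088]
```

View pics/scene0.png

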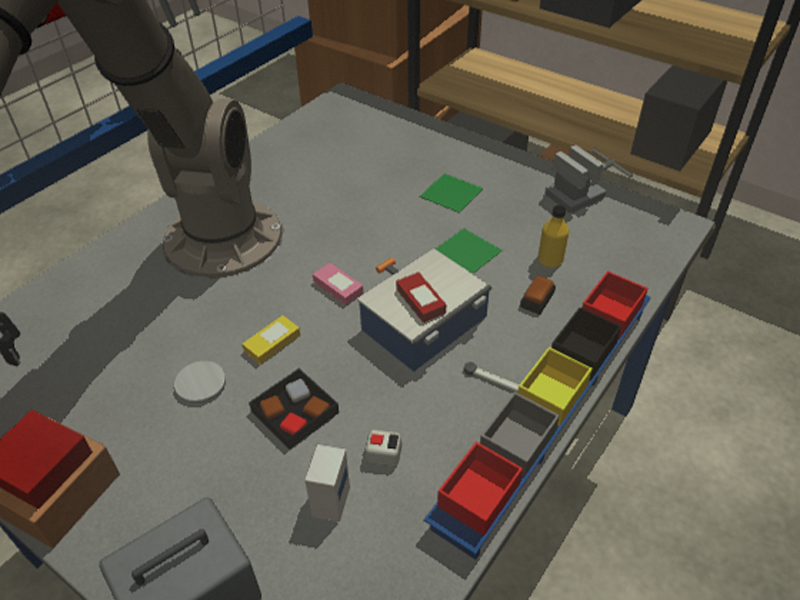

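View pics/top0.png

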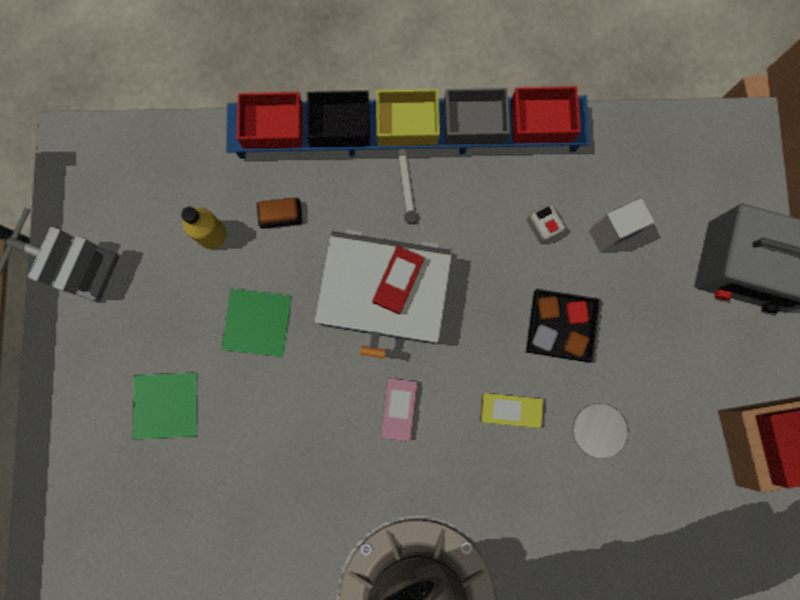

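View pics/wrist0.png

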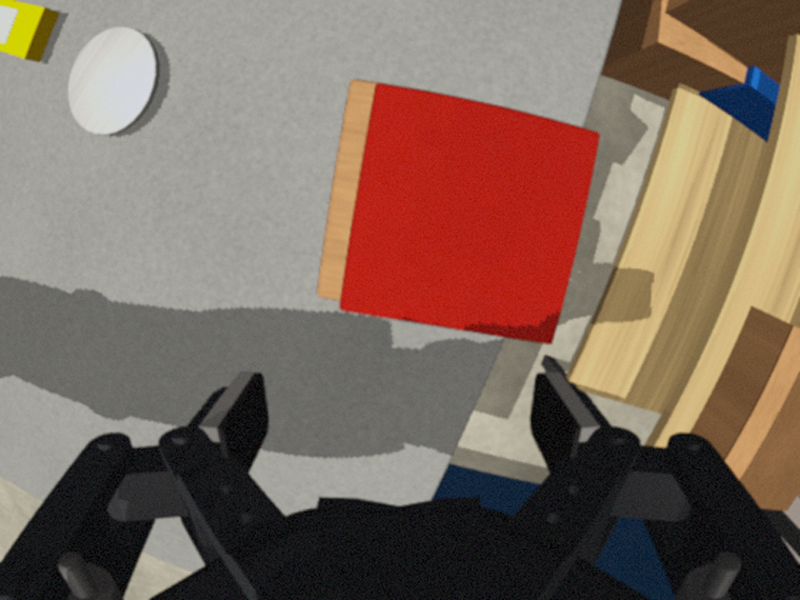

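```bash
cat > h.py <<'E'
import numpy as np, cv2
from scipy.spatial.transform import Rotation as Rn
def ld(n): return dict(np.load(n))
def back(c,u,v,z):
    d=np.array([(u-c["cx"])/c["fx"],(v-c["cy"])/c["fy"],1.0])
    R=c["R"];t=c["t"];o=-R.T@t;w=R.T@d
    return o+w*(z-o[2])/w[2]
def proj(c,X):
    p=c["R"]@np.asarray(X,float)+c["t"]; return c["fx"]*p[0]/p[2]+c["cx"],c["fy"]*p[1]/p[2]+c["cy"]
def crop(c,u0,v0,w,h,name,s):
    im=c["color"][v0:v0+h,u0:u0+w,::-1]
    cv2.imwrite("pics/"+name,cv2.resize(im,(w*s,h*s),interpolation=cv2.INTER_CUBIC))
E
python3 - <<'E'
from h import *
c=ld("top0.npz"); crop(c,150,155,180,120,"topcrop.png",4)
c=ld("scene0.npz"); crop(c,245,110,120,150,"scenecrop.png",4)
E
```

```text
(no output)
```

View pics/topcrop.png

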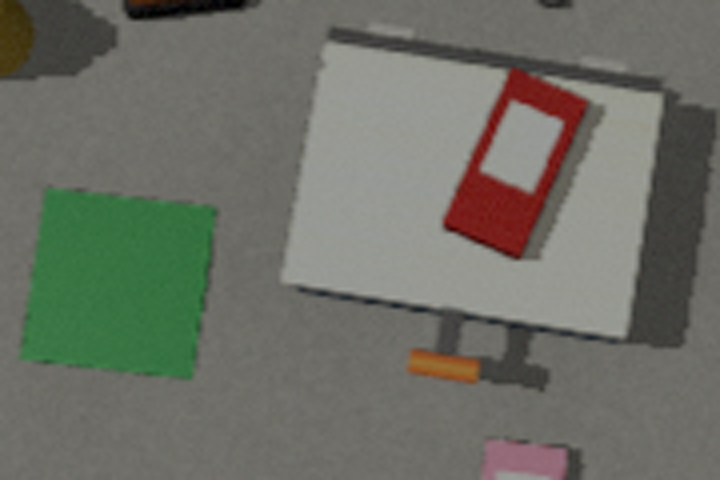

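View pics/scenecrop.png

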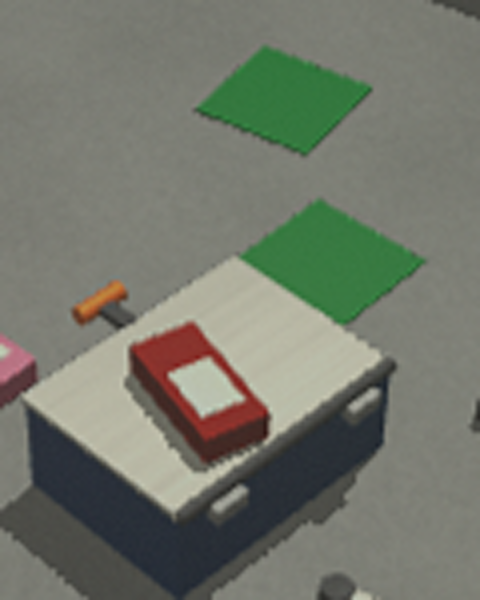

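```bash
python3 - <<'E'
from h import *
c=ld("top0.npz"); s=ld("scene0.npz")
def g(pts,z): return np.array([back(c,150+u/4-.375,155+v/4-.375,z)[:2] for u,v in pts])
for n,p,z in [("mat",[(46,188),(216,206),(192,378),(22,358)],3),("carton",[(513,70),(588,101),(520,257),(444,226)],119),
 ("lid",[(284,284),(630,337),(662,93),(325,42)],93),("handle",[(409,361),(478,371)],92)]:
    P=g(p,z); print(n,P.round(1).tolist(),"mean",P.mean(0).round(1),"edge ang",[round(float(np.degrees(np.arctan2(*(P[(i+1)%len(P)]-P[i])[::-1]))),1) for i in range(len(P))],[round(float(np.linalg.norm(P[(i+1)%len(P)]-P[i])),1) for i in range(len(P))])
def gs(pts,z): return np.array([back(s,245+u/4-.375,110+v/4-.375,z)[:2] for u,v in pts])
print("scene")
for n,p,z in [("mat2",[(266,45),(372,90),(306,155),(196,110)],3),("carton",[(130,346),(192,322),(268,411),(204,437)],119),
 ("lid",[(236,256),(24,403),(175,519)],93),("handle",[(75,310),(126,292)],89)]:
    P=gs(p,z); print(n,P.round(1).tolist(),P.mean(0).round(1))
E
```

```text
mat [[574.9, 348.3], [560.3, 230.4], [441.9, 246.0], [457.5, 362.3]] mean [508.7 296.8] edge ang [-97.1, 172.5, 82.4, -6.8] [118.8, 119.4, 117.4, 118.3]
carton [[625.6, 24.6], [604.7, -22.5], [506.1, 22.3], [526.4, 69.5]] mean [565.7  23.5] edge ang [-114.0, 155.6, 66.7, -24.4] [51.5, 108.3, 51.4, 108.9]
lid [[494.6, 172.8], [457.2, -46.7], [614.8, -71.6], [652.5, 146.2]] mean [554.8  50.2] edge ang [-99.7, -9.0, 80.2, 170.5] [222.6, 159.6, 221.1, 160.1]
handle [[444.3, 93.6], [437.3, 49.9]] mean [440.8  71.8] edge ang [-99.2, 80.8] [44.2, 44.2]
scene
mat2 [[292.4, 531.8], [412.4, 529.2], [414.7, 412.6], [296.2, 409.8]] [353.9 470.8]
carton [[506.2, 24.9], [528.4, 72.1], [625.1, 27.8], [602.8, -19.3]] [565.6  26.4]
lid [[497.1, 176.8], [462.3, -46.5], [617.2, -74.5]] [525.5  18.6]
handle [[429.2, 57.7], [448.9, 96.7]] [439.1  77.2]
```

Call:
arm_command --pt "1 0 -2.6 -2.72 0 0 0" --pt "1 0 -2.6 -2.72 0 0 0" --pt "1 0 -2.6 -2.72 0 0 0" --pt "1 0 -2.6 -2.72 0 0 0" --pt "1 0 -2.6 -2.72 0 0 0" --pt "1 0 -2.6 -2.72 0 0 0" --pt "1 0 -2.6 -2.72 0 0 0" --pt "1 0 -2.6 -2.72 0 0 0" --pt "1 0 -2.6 -2.72 0 0 0" --pt "1 0 -2.6 -2.72 0 0 0" --pt "1 0 -2.6 -2.72 0 0 0" --pt "1 0 -2.6 -2.72 0 0 0" --pt "1 0 -2.6 -2.72 0 0 0" --pt "1 0 -2.6 -2.72 0 0 0" --pt "1 0 -2.6 -2.72 0 0 0" --pt "1 0 -2.6 -2.72 0 0 0" --pt "1 0 -2.6 -2.72 0 0 0" --pt "1 0 -2.6 -2.72 0 0 0" --pt "1 0 -2.6 -2.72 0 0 0" --pt "1 0 -2.6 -2.72 0 0 0" --grip_force 40

```text
time: 2.15
tool_pos: [565.5, 26.9, 231.3]
eef_rot: [2.047, 0.333, -2.047]
ft_force: [0.8, -0.9, 0.8]
opening: 85.6
```

```bash
cat > st.py <<'E'
from plant import robot
import numpy as np
from scipy.spatial.transform import Rotation as R
s=robot.get_state();np.set_printoptions(suppress=True)
print(round(s["time"],2),s["q"].round(3),s["tool_pos"].round(1),"F",s["ft_force"].round(1),"op",round(s["opening"],1))
print(R.from_rotvec(s["eef_rot"]).as_matrix().round(3).tolist())
open("log.txt","a").write(repr([s["q"].tolist(),s["tool_pos"].tolist(),s["eef_rot"].tolist()])+"\n")
E
python3 st.py
```

```text
2.15 [ 0.157  0.274 -0.38   1.834  0.116  1.055 -1.515] [565.5  26.9 231.3] F [ 0.8 -0.9  0.8] op 85.6
[[-0.0, 0.317, -0.948], [-0.0, -0.948, -0.317], [-1.0, -0.0, 0.0]]
```

Call:
arm_command --pt "1 0 0 0 -8.57 0 0" --pt "1 0 0 0 -8.57 0 0" --pt "1 0 0 0 -8.57 0 0" --pt "1 0 0 0 -8.57 0 0" --pt "1 0 0 0 -8.57 0 0" --pt "1 0 0 0 -8.57 0 0" --pt "1 0 0 0 -8.57 0 0" --pt "1 0 0 0 -8.57 0 0" --pt "1 0 0 0 -8.57 0 0" --pt "1 0 0 0 -8.57 0 0" --pt "1 0 0 0 -8.57 0 0" --pt "1 0 0 0 -8.57 0 0" --pt "1 0 0 0 -8.57 0 0" --pt "1 0 0 0 -8.57 0 0" --pt "1 0 0 0 -8.57 0 0" --pt "1 0 0 0 -8.57 0 0"

```text
time: 3.75
tool_pos: [564.9, 25.5, 231.2]
eef_rot: [0.329, 1.546, -0.329]
ft_force: [1.0, -0.5, -0.3]
opening: 85.5
```

```bash
python3 st.py; python3 - <<'E'
from h import *
from plant import read_camera
c=read_camera("wrist");np.savez("wrist1.npz",**c);cv2.imwrite("pics/wrist1.png",cv2.resize(c["color"][:,:,::-1],(800,600)))
E
```

```text
3.75 [ 0.484  0.343 -0.787  1.817  0.271  1.093  0.751] [564.9  25.5 231.2] F [ 1.  -0.5 -0.3] op 85.5
[[-0.0, 0.407, 0.913], [0.0, 0.913, -0.407], [-1.0, -0.0, -0.0]]
```

View pics/wrist1.png

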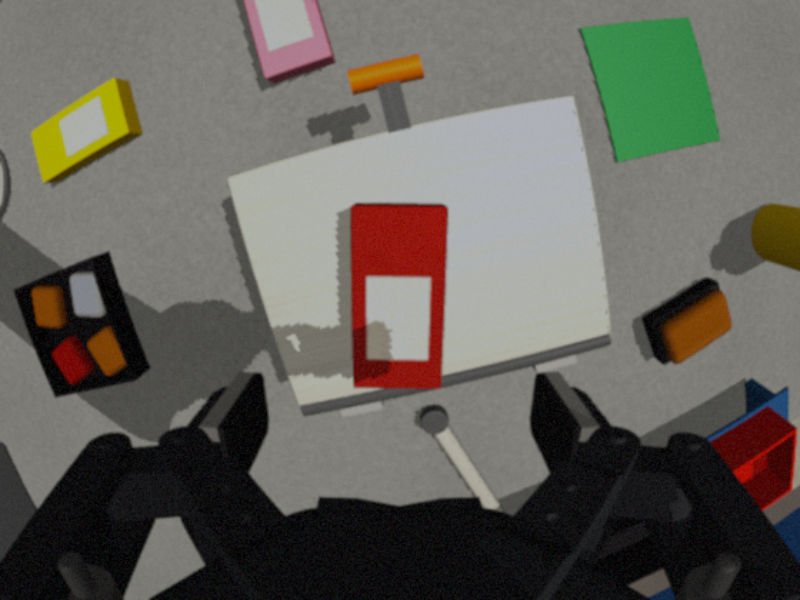

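```bash
python3 - <<'E'
from h import *
c=ld("wrist1.npz"); o=-c["R"].T@c["t"]; p=np.array([564.9,25.5,231.2])
T=np.array([[-0.0, 0.407, 0.913], [0.0, 0.913, -0.407], [-1.0, -0.0, -0.0]])
print("cam in tool",T.T@(o-p), "cam axis in tool",T.T@c["R"][2])
def backf(u,v,z):
    d=np.array([u-c["cx"],v-c["cy"]]);r=np.hypot(*d);th=r/c["fx"]
    w=c["R"].T@np.array([np.sin(th)*d[0]/r,np.sin(th)*d[1]/r,np.cos(th)])
    return o+w*(z-o[2])/w[2]
for n,P,z in [("carton",[(351,204),(448,205),(440,388),(353,387)],119),("handle",[(348,81),(423,66)],89),("mat",[(580,27),(689,18),(720,139),(616,161)],3)]:
    Q=np.array([backf(u*.7-.15,v*.7-.15,z)[:2] for u,v in P]);print(n,Q.round(1).tolist(),Q.mean(0).round(1))
E
```

```text
cam in tool [-143.83423631   -0.77016149  -69.15495673] cam axis in tool [ 9.62932363e-01 -3.05329346e-04  2.69637298e-01]
carton [[505.2, 22.3], [527.4, 70.8], [627.3, 24.4], [605.0, -24.1]] [566.2  23.4]
handle [[434.8, 48.6], [444.8, 94.0]] [439.8  71.3]
mat [[439.8, 246.2], [457.2, 364.8], [574.2, 348.9], [558.1, 229.3]] [507.3 297.3]
```

```bash
cat > kin.py <<'E'
import numpy as np
from scipy.spatial.transform import Rotation as R
from scipy.optimize import least_squares
def fk(q,p,sg):
    a0,h,L1,L2,d,e1,e2,e3,t0=p
    M=np.eye(4)
    def mul(rot=None,tr=None):
        nonlocal M
        A=np.eye(4)
        if rot is not None:A[:3,:3]=rot.as_matrix()
        if tr is not None:A[:3,3]=tr
        M=M@A
    z=lambda a:R.from_euler('z',a); y=lambda a:R.from_euler('y',a)
    mul(z(a0+sg[0]*q[0]),[0,0,0]); mul(y(q[1]),[0,0,h]) if 0 else (mul(tr=[0,0,h]),mul(y(q[1])))
    mul(z(sg[1]*q[2]));mul(tr=[e1,0,L1]);mul(y(q[3]));mul(tr=[e2,0,L2]);mul(z(sg[2]*q[4]));mul(y(q[5]));mul(tr=[e3,0,d]);mul(z(sg[3]*q[6]+t0))
    return M
def data():
    D=[([1.09851388,0.42675119,0.07384293,1.60663212,-0.03408084,1.11080234,-0.06712604],[213.95,-639.75,230.59],[2.04710802,0.33463581,-2.04778478])]
    for l in open("log.txt"): D.append(tuple(eval(l)))
    return D
# tool: x = fk z axis
B=np.array([[0,0,1],[0,1,0],[-1,0,0]]).T  # columns: tool axes in flange: x_tool=z_f
def res(p,sg,D):
    r=[]
    for q,t,w in D:
        M=fk(q,p,sg); T=M[:3,:3]@np.array([[0,0,-1],[0,1,0],[1,0,0]])
        E=R.from_matrix(T.T@R.from_rotvec(w).as_matrix()).as_rotvec()
        r+=list(M[:3,3]-np.array(t))+list(300*E)
    r+=list(np.array(p[5:8])*0.003)
    return np.array(r)
def fit():
    import itertools
    D=data();best=None
    for sg in itertools.product([1,-1],repeat=4):
        for t0 in (0,1.57,3.14,-1.57):
          for a in (0,):
            s=least_squares(res,[a,350,400,400,250,0,0,0,t0],args=(sg,D),x_scale=[.1,100,100,100,100,50,50,50,1])
            if best is None or s.cost<best[0]: best=(s.cost,s.x,sg)
    return best
if __name__=="__main__":
    b=fit();print(b[0],b[1].round(3).tolist(),b[2]); print(res(b[1],b[2],data()).round(1))
E
python3 kin.py
```

```text
12.922715019550974 [-0.099, 36299.367, 776.497, 540.086, 36441.122, -122.917, 161.773, -102.92, 1.472] (-1, -1, -1, -1)
[-1.6 -0.6 -0.   0.  -0.   0.   0.6  4.  -0.7 -0.  -0.   0.  -0.8 -2.
  0.8 -0.  -0.  -0.  -0.4  0.5 -0.3]
```

Call:
arm_command --pt "1 0 0 0 0 7 0" --pt "1 0 0 0 0 7 0" --pt "1 0 0 0 0 7 0" --pt "1 0 0 0 0 7 0" --pt "1 0 0 0 0 7 0"

```text
time: 4.3
tool_pos: [565.4, 25.3, 231.5]
eef_rot: [0.466, 2.147, -0.244]
ft_force: [-1.1, -0.3, -0.2]
opening: 85.3
```

```bash
python3 st.py; python3 kin.py
```

```text
4.3 [ 0.459  0.703 -0.751  1.441  0.074  1.649  0.85 ] [565.4  25.3 231.5] F [-1.1 -0.3 -0.2] op 85.3
[[-0.526, 0.416, 0.742], [0.239, 0.91, -0.34], [-0.817, -0.002, -0.577]]
180.6751878274277 [-0.095, 271.066, 599.139, 485.515, 380.735, -55.804, 13.672, -50.039, 1.48] (-1, -1, -1, -1)
[  1.1   0.1  -0.2  -1.3  -0.    0.   -3.3   6.4  -1.4  -1.3  -0.    0.
   2.9  -2.    1.7  -1.3  -0.   -0.   -0.2  -0.3  -0.1   3.9   0.7 -16.4
  -0.2   0.   -0.2]
```

Call:
arm_command --pt "1 2.2 0 1.85 0 0 0" --pt "1 2.2 0 1.85 0 0 0" --pt "1 2.2 0 1.85 0 0 0" --pt "1 2.2 0 1.85 0 0 0" --pt "1 0.65 0 0.55 0 0 0" --pt "1 0.65 0 0.55 0 0 0"

```text
time: 4.9
tool_pos: [575.7, 20.9, 99.6]
eef_rot: [0.464, 2.143, -0.243]
ft_force: [1.1, -0.7, 0.3]
opening: 85.3
```

```bash
python3 st.py; python3 - <<'E'
from h import *
from plant import read_camera
c=read_camera("scene");crop(c,215,80,160,130,"s2.png",5)
c=read_camera("wrist");np.savez("wrist2.npz",**c);cv2.imwrite("pics/wrist2.png",cv2.resize(c["color"][:,:,::-1],(800,600)))
E
```

```text
4.9 [ 0.435  0.848 -0.705  1.493  0.157  1.472  0.869] [575.7  20.9  99.6] F [ 1.1 -0.7  0.3] op 85.3
[[-0.523, 0.414, 0.745], [0.237, 0.91, -0.34], [-0.819, -0.001, -0.574]]
```

View pics/wrist2.png

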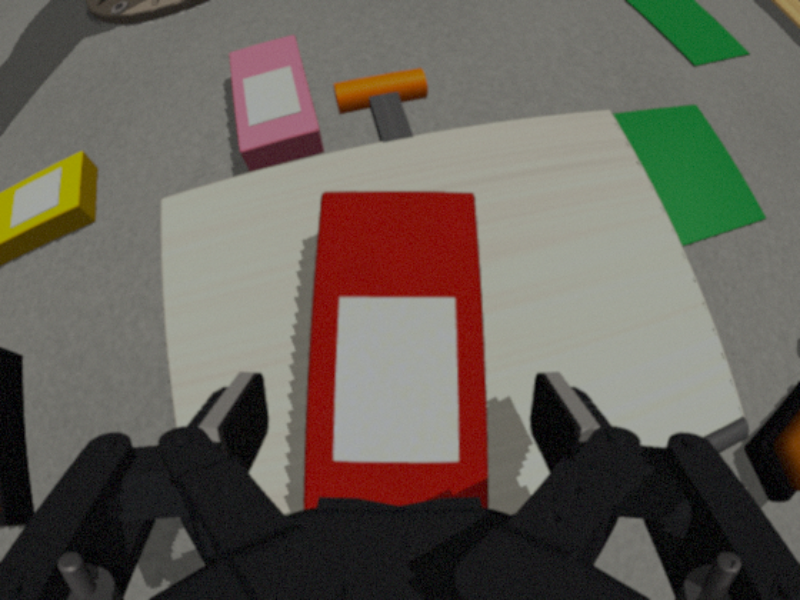

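View pics/s2.png

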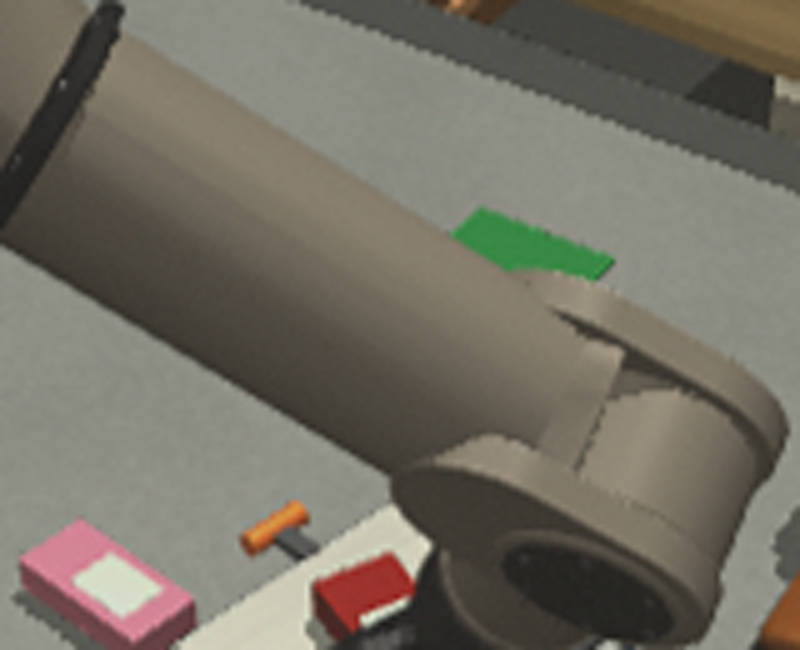

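Call:
arm_command --pt "0 0 0 0 0 0 0" --pt "0 0 0 0 0 0 0" --pt "0 0 0 0 0 0 0" --pt "0 0 0 0 0 0 0" --pt "0 0 0 0 0 0 0" --pt "0 0 0 0 0 0 0" --grip_force 45

```text
time: 5.6
tool_pos: [576.3, 20.8, 101.1]
eef_rot: [0.463, 2.141, -0.241]
ft_force: [0.7, -0.7, 5.8]
opening: 53.0
```

```bash
python3 st.py; python3 kin.py;  python3 - <<'E'
from h import *
from plant import read_camera
c=read_camera("wrist");np.savez("wrist3.npz",**c);cv2.imwrite("pics/wrist3.png",cv2.resize(c["color"][:,:,::-1],(800,600)))
E
```

```text
5.6 [ 0.435  0.846 -0.706  1.492  0.157  1.473  0.871] [576.3  20.8 101.1] F [ 0.7 -0.7  5.8] op 53.0
[[-0.521, 0.413, 0.747], [0.237, 0.911, -0.339], [-0.82, 0.001, -0.572]]
490.0027850649112 [-0.089, 273.003, 608.762, 470.788, 392.3, -38.422, 15.918, -44.058, 1.49] (-1, -1, -1, -1)
[  5.2   1.9  -3.7  -2.4  -0.    0.   -4.    8.4  -0.8  -2.4  -0.    0.
   2.6  -1.7   1.9  -2.4  -0.   -0.   -5.8   3.9  -2.3   2.5   0.6 -15.4
   3.8  -1.3   2.5   2.4   0.6 -15.3   3.7  -1.3   2.4   2.4   0.6 -15.2
  -0.1   0.   -0.1]
```

View pics/wrist3.png

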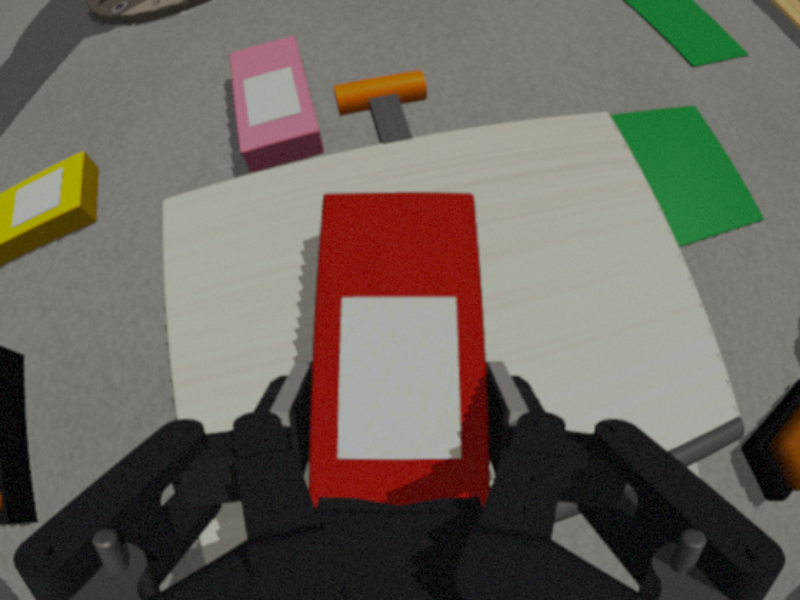

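Call:
arm_command --pt "0 -1.3 0 -0.9 0 0 0" --pt "0 -2.7 0 -1.85 0 0 0" --pt "0 -2.7 0 -1.85 0 0 0" --pt "0 -2.7 0 -1.85 0 0 0" --pt "0 -2.7 0 -1.85 0 0 0"

```text
time: 6.15
tool_pos: [576.9, 20.3, 249.4]
eef_rot: [0.463, 2.141, -0.241]
ft_force: [1.1, -1.0, -1.7]
opening: 52.9
```

```bash
python3 st.py; python3 - <<'E'
from h import *
from plant import read_camera
c=read_camera("wrist");np.savez("wrist4.npz",**c);cv2.imwrite("pics/wrist4.png",cv2.resize(c["color"][:,:,::-1],(800,600)))
E
```

```text
6.15 [ 0.454  0.701 -0.75   1.396  0.075  1.689  0.855] [576.9  20.3 249.4] F [ 1.1 -1.  -1.7] op 52.9
[[-0.522, 0.413, 0.747], [0.237, 0.911, -0.338], [-0.82, 0.0, -0.573]]
```

View pics/wrist4.png

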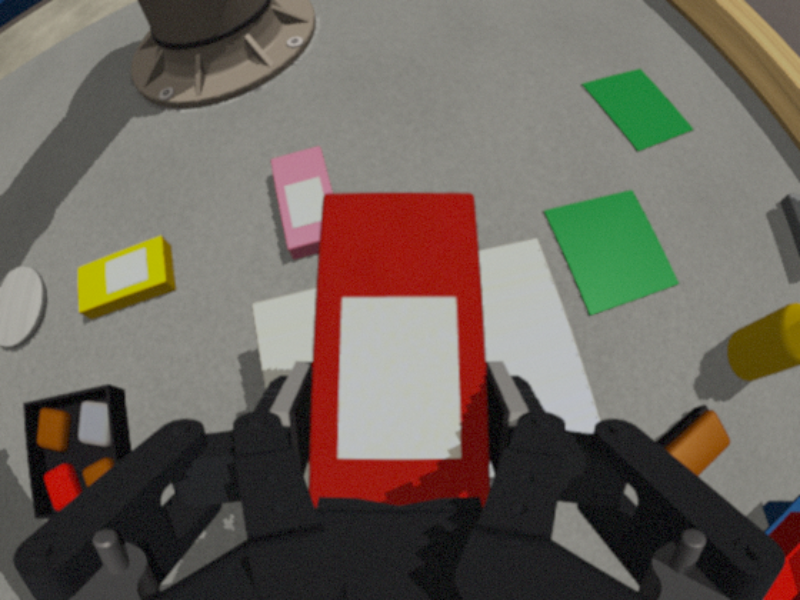

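Call:
arm_command --pt "0 0.6 1.4 -0.9 0 0 0" --pt "0 1.28 2.79 -1.83 0 0 0" --pt "0 1.28 2.79 -1.83 0 0 0" --pt "0 1.28 2.79 -1.83 0 0 0" --pt "0 1.28 2.79 -1.83 0 0 0" --pt "0 1.28 2.79 -1.83 0 0 0" --pt "0 1.28 2.79 -1.83 0 0 0" --pt "0 1.28 2.79 -1.83 0 0 0" --pt "0 0.6 1.4 -0.9 0 0 0" --pt "0 0 0 0 5.74 0 4.01" --pt "0 0 0 0 5.74 0 4.01" --pt "0 0 0 0 5.74 0 4.01" --pt "0 0 0 0 5.74 0 4.01" --pt "0 0 0 0 5.74 0 4.01"

```text
time: 7.6
tool_pos: [507.2, 296.6, 247.3]
eef_rot: [1.117, 1.946, -0.583]
ft_force: [-0.0, -0.4, -0.9]
opening: 53.2
```

```bash
python3 st.py; python3 kin.py
```

```text
7.6 [ 0.286  0.492 -0.797  1.742 -0.296  1.108  0.213] [507.2 296.6 247.3] F [-0.  -0.4 -0.9] op 53.2
[[-0.29, 0.864, 0.413], [0.495, 0.504, -0.708], [-0.819, -0.001, -0.573]]
955.2601282375336 [-0.084, 259.493, 593.913, 473.929, 369.114, -35.622, 10.393, -34.493, 1.496] (-1, -1, -1, -1)
[  5.7  10.4  -5.2  -2.8  -0.    0.   -9.3  11.2  -2.9  -2.8  -0.    0.
  -2.7   1.7   0.2  -2.8  -0.   -0.   -3.1   2.1  -2.    1.8   0.5 -14.5
   5.3  -2.3   3.    1.7   0.5 -14.4   5.2  -2.3   3.    1.7   0.5 -14.4
  -3.5   1.5  -2.9   1.7   0.5 -14.4  13.9   8.2   6.8   1.7   0.5 -14.4
  -0.1   0.   -0.1]
```

Call:
arm_command --pt "0 0 0 0 0 -4 0" --pt "0 0 0 0 0 -8 0" --pt "0 0 0 0 0 -8 0" --pt "0 0 0 0 0 -8 0" --pt "0 0 0 0 0 -8 0" --pt "0 0 0 0 0 -8 0"

```text
time: 8.2
tool_pos: [507.4, 297.2, 248.9]
eef_rot: [0.727, 1.269, -0.852]
ft_force: [0.6, -0.1, -2.8]
opening: 52.7
```

```bash
python3 st.py
```

```text
8.2 [-0.243  0.334 -0.607  1.758  0.375  1.178 -0.452] [507.4 297.2 248.9] F [ 0.6 -0.1 -2.8] op 52.7
[[0.085, 0.861, 0.501], [-0.138, 0.508, -0.85], [-0.987, 0.003, 0.162]]
```

Call:
arm_command --pt "0 0 0 0 0 -8 0" --pt "0 0 0 0 0 -8 0" --pt "0 0 0 0 0 -8 0" --pt "0 0 0 0 0 -8 0"

```text
time: 8.6
tool_pos: [506.9, 297.9, 248.6]
eef_rot: [0.441, 0.769, -0.97]
ft_force: [0.6, -0.8, -2.5]
opening: 53.3
```

```bash
python3 st.py
```

```text
8.6 [-0.607  0.463 -0.514  1.753  0.803  1.511 -0.865] [506.9 297.9 248.6] F [ 0.6 -0.8 -2.5] op 53.3
[[0.338, 0.86, 0.381], [-0.567, 0.51, -0.647], [-0.751, 0.003, 0.66]]
```

Call:
arm_command --pt "0 0 0 0 0 -7 0" --pt "0 0 0 0 0 -7 0" --pt "0 0 0 0 0 0 0"

```text
time: 8.9
tool_pos: [505.0, 298.8, 244.8]
eef_rot: [0.309, 0.555, -1.001]
ft_force: [-0.1, 0.7, -1.7]
opening: 53.3
```

```bash
python3 st.py; python3 - <<'E'
from h import *
from plant import read_camera
for n in ("scene","top","wrist"):
    c=read_camera(n);np.savez(n+"5.npz",**c);cv2.imwrite(f"pics/{n}5.png",cv2.resize(c["color"][:,:,::-1],(800,600)))
E
```

```text
8.9 [-0.734  0.562 -0.463  1.75   0.926  1.676 -0.978] [505.  298.8 244.8] F [-0.1  0.7 -1.7] op 53.3
[[0.419, 0.858, 0.296], [-0.706, 0.513, -0.488], [-0.571, -0.005, 0.821]]
```

View pics/scene5.png

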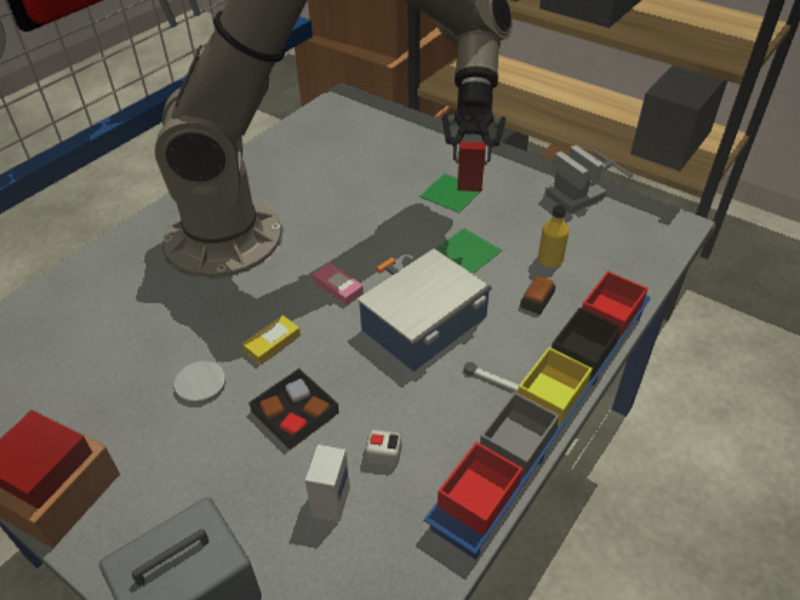

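View pics/top5.png

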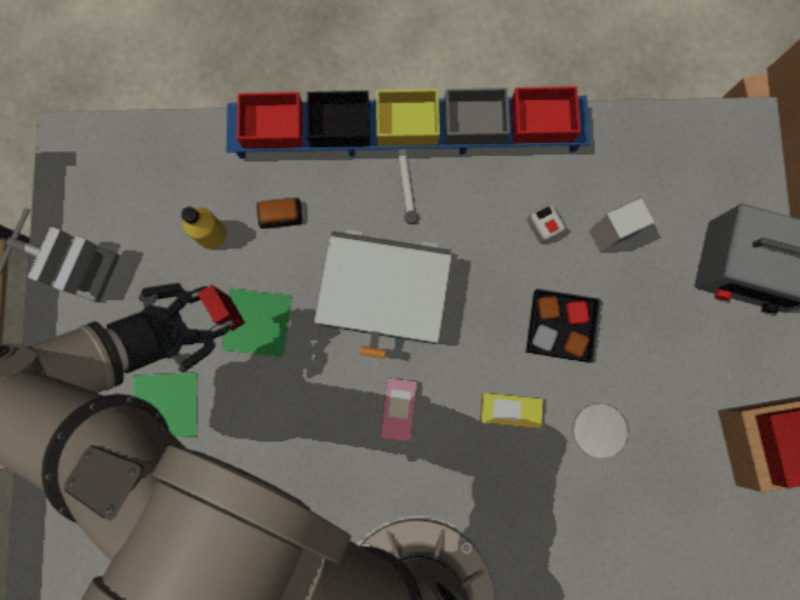

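View pics/wrist5.png

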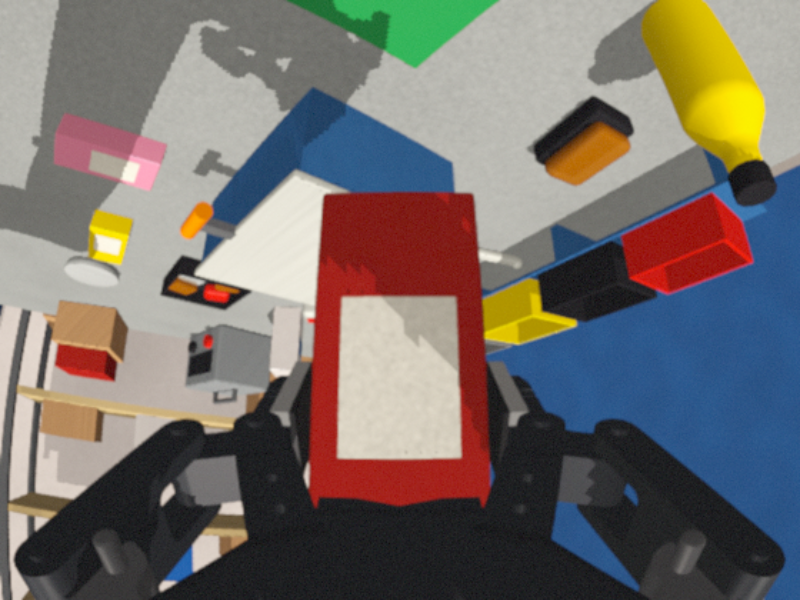

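```bash
cat > car.py <<'E'
from h import *
from plant import robot
c=ld("wrist3.npz"); o=-c["R"].T@c["t"]
L=[eval(l) for l in open("log.txt")]
# grasp pose entry: time 5.6 -> index 4
q,p,w=L[4]; T=Rn.from_rotvec(w).as_matrix(); p=np.array(p)
def backf(u,v,z):
    d=np.array([u-c["cx"],v-c["cy"]]);r=np.hypot(*d);th=r/c["fx"]
    w=c["R"].T@np.array([np.sin(th)*d[0]/r,np.sin(th)*d[1]/r,np.cos(th)])
    return o+w*(z-o[2])/w[2]
A=backf(323*.7-.15,194*.7-.15,119);B=backf(474*.7-.15,194*.7-.15,119)
print("pick pose",p.round(1),"near edge",A.round(1),B.round(1))
ang=np.arctan2(*(A-B)[1::-1]) if 0 else np.arctan2((B-A)[1],(B-A)[0]); 
ax=np.array([np.sin(ang),-np.cos(ang),0])  # outward
ctr=(A+B)/2+55*ax-np.array([0,0,13]); print("ang long",np.degrees(np.arctan2(ax[1],ax[0])),"ctr",ctr.round(1))
ct=T.T@(ctr-p); axt=T.T@ax; print("in tool ctr",ct.round(1),"axis",axt.round(3))
s=robot.get_state();T2=Rn.from_rotvec(s["eef_rot"]).as_matrix();p2=s["tool_pos"]
a=T2@axt; cc=p2+T2@ct
print("now axis",a.round(4),"tilt",np.degrees(np.arccos(a[2])),"ctr",cc.round(1),"bottom",(cc-55*a).round(1))
print("rot err in tool (deg)",np.degrees(T2.T@np.cross(a,[0,0,1])).round(2))
d=np.array([508,297,60])-cc; print("d world",d.round(1),"tool",(T2.T@d).round(1))
E
python3 car.py
```

```text
pick pose [576.3  20.8 101.1] near edge [505.8  22.  119. ] [528.  71. 119.]
ang long -24.35686858316649 ctr [567.   23.8 106. ]
in tool ctr [  1.6  -1.1 -10.8] axis [-0.572  0.001  0.82 ]
now axis [ 0.0029 -0.003   1.    ] tilt 0.23794710736740388 ctr [503.9 300.6 237.8] bottom [503.7 300.7 182.8]
rot err in tool (deg) [ 0.04 -0.23  0.03]
d world [   4.1   -3.6 -177.8] tool [ 106.6    1.7 -142.4]
```

Call:
arm_command --pt "0 0.7 0.1 -0.9 0 0 0" --pt "0 1.5 0.1 -2 0 0 0" --pt "0 1.5 0 -2 0 0 0" --pt "0 1.5 0 -2 0 0 0" --pt "0 1.5 0 -2 0 0 0" --pt "0 1.5 0 -2 0 0 0" --pt "0 0 0 0 0 0 0"

```text
time: 9.75
tool_pos: [511.1, 292.0, 108.4]
eef_rot: [0.314, 0.556, -1.006]
ft_force: [0.2, -0.2, -1.9]
opening: 52.9
```

```bash
python3 st.py; python3 car.py|tail -3
```

```text
9.75 [-0.745  0.746 -0.43   1.798  0.99   1.544 -1.155] [511.1 292.  108.4] F [ 0.2 -0.2 -1.9] op 52.9
[[0.414, 0.862, 0.294], [-0.707, 0.507, -0.493], [-0.574, -0.004, 0.819]]
now axis [0.0047 0.001  1.    ] tilt 0.27578403922617567 ctr [507.7 295.7  98.7] bottom [507.4 295.6  43.7]
rot err in tool (deg) [ 0.21 -0.09  0.15]
d world [  0.3   1.3 -38.7] tool [ 21.4   1.1 -32.3]
```

Call:
arm_command --pt "0 0.8 0 -1.1 0 0 0" --pt "0 0.8 0 -1.1 0 0 0" --pt "0 0.4 0 -0.6 0 0 0" --pt "0 0.2 0 -0.3 0 0 0" --pt "0 0 0 0 0 0 0" --pt "0 0 0 0 0 0 0"

```text
time: 10.35
tool_pos: [511.3, 294.0, 73.2]
eef_rot: [0.316, 0.555, -1.003]
ft_force: [0.2, -0.1, -1.1]
opening: 53.3
```

```bash
python3 st.py; python3 car.py|tail -3
```

```text
10.35 [-0.754  0.8   -0.42   1.797  1.012  1.515 -1.201] [511.3 294.   73.2] F [ 0.2 -0.1 -1.1] op 53.3
[[0.417, 0.861, 0.292], [-0.705, 0.509, -0.494], [-0.574, -0.0, 0.819]]
now axis [ 1.6e-03 -7.0e-04  1.0e+00] tilt 0.10072035528442684 ctr [507.9 297.7  63.5] bottom [507.8 297.7   8.5]
rot err in tool (deg) [ 0.05 -0.08  0.03]
d world [ 0.1 -0.7 -3.5] tool [ 2.5 -0.3 -2.5]
```

Call:
arm_command --pt "0 0.1 0 -0.14 0 0 0" --pt "0 0.1 0 -0.14 0 0 0" --pt "0 0.06 0 -0.08 0 0 0" --pt "0 0 0 0 0 0 0" --pt "0 0 0 0 0 0 0"

```text
time: 10.85
tool_pos: [511.3, 293.7, 68.4]
eef_rot: [0.316, 0.555, -1.003]
ft_force: [-0.3, -0.4, -1.5]
opening: 53.3
```

```bash
python3 st.py; python3 car.py|tail -3
```

```text
10.85 [-0.755  0.807 -0.419  1.797  1.015  1.511 -1.206] [511.3 293.7  68.4] F [-0.3 -0.4 -1.5] op 53.3
[[0.417, 0.861, 0.292], [-0.705, 0.509, -0.493], [-0.573, -0.001, 0.819]]
now axis [ 1.9e-03 -3.0e-04  1.0e+00] tilt 0.11110494486241539 ctr [507.9 297.3  58.7] bottom [507.8 297.4   3.7]
rot err in tool (deg) [ 0.07 -0.07  0.05]
d world [ 0.1 -0.3  1.3] tool [-0.5 -0.1  1.3]
```

Call:
arm_command --pt "0 0.06 0 -0.08 0 0 0" --pt "0 0.03 0 -0.04 0 0 0" --pt "0 0 0 0 0 0 0" --pt "0 0 0 0 0 0 0"

```text
time: 11.25
tool_pos: [511.4, 293.7, 67.4]
eef_rot: [0.316, 0.554, -1.003]
ft_force: [-1.6, 0.6, 5.2]
opening: 53.2
```

```bash
python3 st.py
```

```text
11.25 [-0.756  0.809 -0.419  1.797  1.016  1.511 -1.208] [511.4 293.7  67.4] F [-1.6  0.6  5.2] op 53.2
[[0.417, 0.861, 0.292], [-0.706, 0.509, -0.493], [-0.573, -0.0, 0.82]]
```

Call:
arm_command --pt "0.8 0 0 0 0 0 0" --pt "0.9 0 0 0 0 0 0" --pt "1 0 0 0 0 0 0" --pt "1 0 0 0 0 0 0" --pt "1 0 0 0 0 0 0" --pt "1 0 0 0 0 0 0"

```text
time: 11.85
tool_pos: [511.3, 293.6, 66.8]
eef_rot: [0.316, 0.555, -1.003]
ft_force: [0.8, 0.4, -0.3]
opening: 85.6
```

```bash
python3 st.py; python3 - <<'E'
from h import *
from plant import read_camera
for n in ("wrist",):
    c=read_camera(n);np.savez(n+"6.npz",**c);cv2.imwrite(f"pics/{n}6.png",cv2.resize(c["color"][:,:,::-1],(800,600)))
E
```

```text
11.85 [-0.755  0.809 -0.418  1.797  1.016  1.51  -1.208] [511.3 293.6  66.8] F [ 0.8  0.4 -0.3] op 85.6
[[0.417, 0.861, 0.292], [-0.705, 0.509, -0.493], [-0.573, -0.001, 0.819]]
```

View pics/wrist6.png

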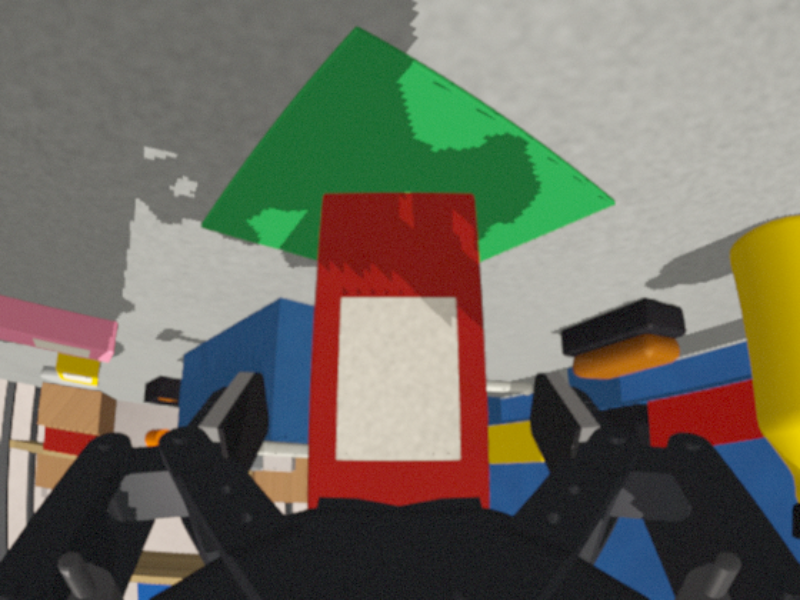

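Call:
arm_command --pt "1 -1 0 0 0 0 0" --pt "1 -2 0 0 0 0 0" --pt "1 -2.5 0 0 0 0 0" --pt "1 -2.5 0 0 0 0 0" --pt "1 -2.5 0 0 0 0 0" --pt "1 -2.5 0 0 0 0 0" --pt "1 -2.5 0 0 0 0 0" --pt "1 -2.5 0 0 0 0 0" --pt "1 0 0 0 0 0 0"

```text
time: 12.8
tool_pos: [433.5, 425.1, 172.4]
eef_rot: [0.318, 0.558, -0.998]
ft_force: [-1.7, 0.8, 0.3]
opening: 85.5
```

```bash
python3 st.py; python3 - <<'E'
from h import *
from plant import read_camera
for n in ("scene","wrist"):
    c=read_camera(n);np.savez(n+"7.npz",**c);cv2.imwrite(f"pics/{n}7.png",cv2.resize(c["color"][:,:,::-1],(800,600)))
E
```

```text
12.8 [-0.919  0.758 -0.487  1.591  0.874  1.758 -1.142] [433.5 425.1 172.4] F [-1.7  0.8  0.3] op 85.5
[[0.419, 0.859, 0.295], [-0.701, 0.513, -0.496], [-0.577, 0.001, 0.817]]
```

View pics/scene7.png

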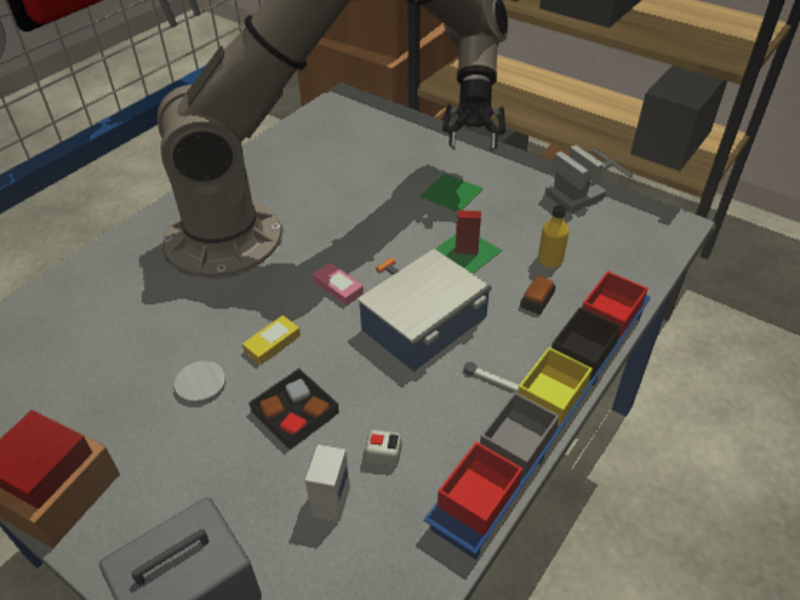

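View pics/wrist7.png

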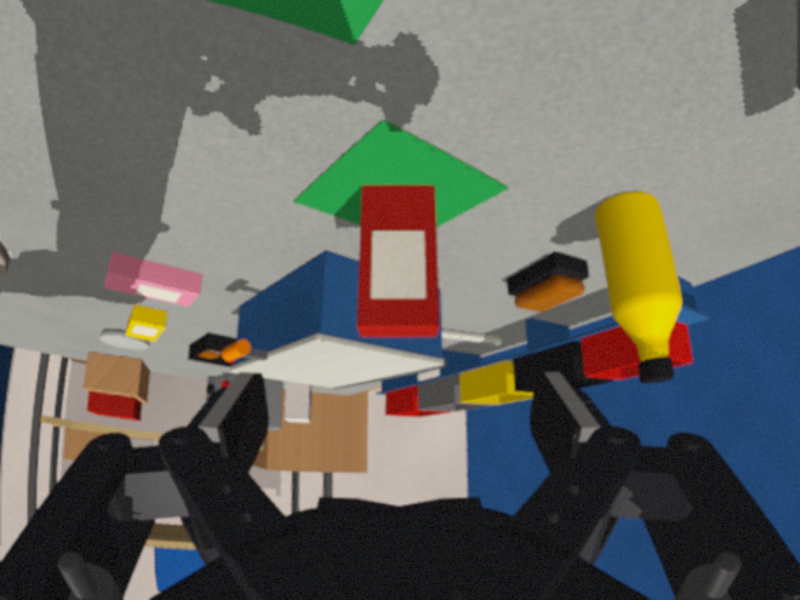

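Call:
arm_command --pt "1 -1.7 0 2.4 0 0 0" --pt "1 -1.8 0 2.5 0 0 0" --pt "1 0 0 0 0 7.82 0" --pt "1 0 0 0 0 7.82 0" --pt "1 0 0 0 0 7.82 0" --pt "1 0 0 0 0 7.82 0" --pt "1 0 0 0 0 7.82 0" --pt "1 0 0 0 0 7.82 0" --pt "1 0 0 0 0 7.82 0" --pt "1 0 0 0 0 0 0"

```text
time: 13.9
tool_pos: [440.2, 416.3, 230.4]
eef_rot: [0.813, 1.41, -0.816]
ft_force: [1.3, -2.1, -1.6]
opening: 85.2
```

```bash
python3 st.py
```

```text
13.9 [-0.284  0.408 -0.749  1.73   0.307  1.125 -0.602] [440.2 416.3 230.4] F [ 1.3 -2.1 -1.6] op 85.2
[[0.001, 0.866, 0.501], [-0.002, 0.501, -0.866], [-1.0, -0.0, 0.003]]
```

Call:
arm_command --pt "1 0 -1.73 2.99 0 0 0" --pt "1 0 -1.73 2.99 0 0 0" --pt "1 0 -1.73 2.99 0 0 0" --pt "1 0 -1.73 2.99 0 0 0" --pt "1 0 -1.73 2.99 0 0 0" --pt "1 0 -1.73 2.99 0 0 0" --pt "1 0 -1.73 2.99 0 0 0" --pt "1 0 -1.73 2.99 0 0 0" --pt "1 0 -1.73 2.99 0 0 0" --pt "1 0 -1.73 2.99 0 0 0" --pt "1 0 0 0 -8.43 0 0" --pt "1 0 0 0 -8.43 0 0" --pt "1 0 0 0 -8.43 0 0" --pt "1 0 0 0 -8.43 0 0" --pt "1 0 0 0 -8.43 0 0" --pt "1 0 0 0 -8.43 0 0" --pt "1 0 0 0 0 0 0"

```text
time: 15.6
tool_pos: [438.9, 75.6, 231.7]
eef_rot: [0.114, 1.566, -0.122]
ft_force: [-0.6, 0.4, -0.3]
opening: 85.4
```

```bash
python3 st.py; python3 - <<'E'
from h import *
from plant import read_camera
for n in ("wrist",):
    c=read_camera(n);np.savez(n+"8.npz",**c);cv2.imwrite(f"pics/{n}8.png",cv2.resize(c["color"][:,:,::-1],(800,600)))
E
```

```text
15.6 [ 0.362  0.094 -0.708  2.062  0.078  1.011  1.034] [438.9  75.6 231.7] F [-0.6  0.4 -0.3] op 85.4
[[0.001, 0.15, 0.989], [-0.005, 0.989, -0.15], [-1.0, -0.005, 0.002]]
```

View pics/wrist8.png

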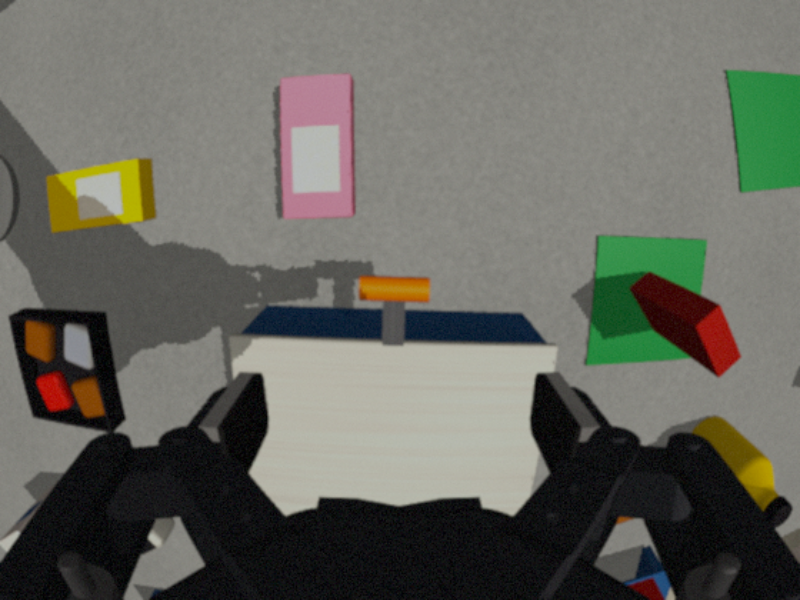

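```bash
python3 - <<'E'
from h import *
c=ld("wrist8.npz"); o=-c["R"].T@c["t"]
def backf(u,v,z):
    u=u*.7-.15;v=v*.7-.15
    d=np.array([u-c["cx"],v-c["cy"]]);r=np.hypot(*d);th=r/c["fx"]
    w=c["R"].T@np.array([np.sin(th)*d[0]/r,np.sin(th)*d[1]/r,np.cos(th)])
    return o+w*(z-o[2])/w[2]
for P,z in (((360,288),(430,290)),89),(((230,336),(556,346)),93):
    A,B=[backf(*p,z) for p in P];print(A.round(1),B.round(1),((A+B)/2).round(1),np.degrees(np.arctan2((B-A)[1],(B-A)[0])),np.linalg.norm(B-A))
T=np.array([[0.001, 0.15, 0.989], [-0.005, 0.989, -0.15], [-1.0, -0.005, 0.002]])
print(T.T@(np.array([440.5,71.5,71])-np.array([438.9,75.6,231.7])))
E
```

```text
[437.1  49.5  89. ] [445.   93.4  89. ] [441.   71.5  89. ] 79.79326838290721 44.610885473980815
[455.5 -44.1  93. ] [495.1 173.4  93. ] [475.3  64.6  93. ] 79.69245735804301 220.99164954840947
[160.7221  -3.0114   1.876 ]
```

Call:
arm_command --pt "1 0 -0.35 0.2 1.1 0 0" --pt "1 2 0 0 0 0 0" --pt "1 2.5 0 0 0 0 0" --pt "1 2.5 0 0 0 0 0" --pt "1 2.5 0 0 0 0 0" --pt "1 2.5 0 0 0 0 0" --pt "1 2 0 0 0 0 0" --pt "1 0 0 0 0 0 0"

```text
time: 16.45
tool_pos: [439.6, 70.9, 89.8]
eef_rot: [0.135, 1.568, -0.142]
ft_force: [0.1, 1.0, 1.1]
opening: 85.3
```

```bash
python3 st.py; python3 - <<'E'
from h import *
from plant import read_camera
for n in ("wrist",):
    c=read_camera(n);np.savez(n+"9.npz",**c);cv2.imwrite(f"pics/{n}9.png",cv2.resize(c["color"][:,:,::-1],(800,600)))
E
```

```text
16.45 [ 0.265  0.318 -0.65   2.197  0.299  0.714  0.803] [439.6  70.9  89.8] F [0.1 1.  1.1] op 85.3
[[-0.002, 0.176, 0.984], [-0.005, 0.984, -0.176], [-1.0, -0.005, -0.001]]
```

View pics/wrist9.png

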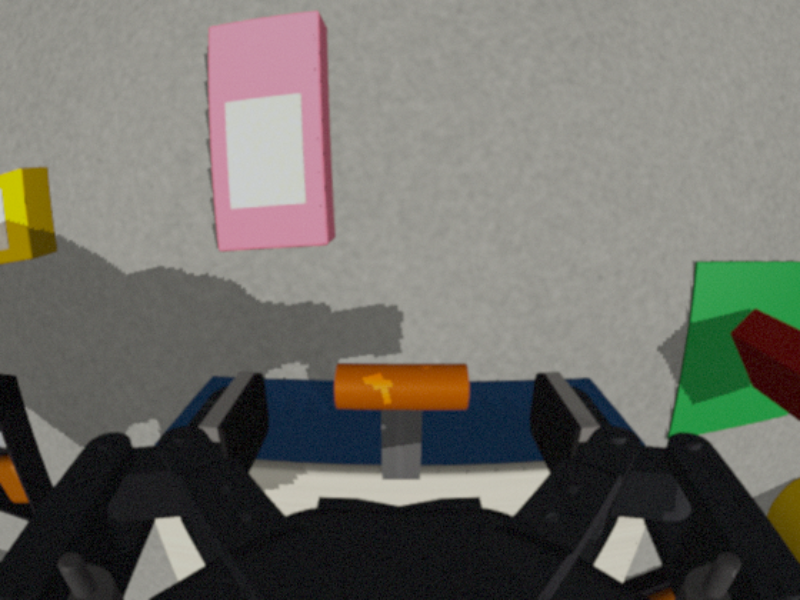

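Call:
arm_command --pt "1 1.1 0.05 0.1 0 0 0" --pt "1 1 0 0 0 0 0" --pt "1 0 0 0 0 0 0" --pt "0 0 0 0 0 0 0" --pt "0 0 0 0 0 0 0" --pt "0 0 0 0 0 0 0" --pt "0 0 0 0 0 0 0" --pt "0 0 0 0 0 0 0" --pt "0 0 0 0 0 0 0" --pt "0 0 0 0 0 0 0" --grip_force 30

```text
time: 17.5
tool_pos: [442.4, 71.3, 71.4]
eef_rot: [0.132, 1.564, -0.14]
ft_force: [-3.4, -2.8, 8.2]
opening: 43.2
```

```bash
python3 st.py; python3 - <<'E'
from h import *
from plant import read_camera
for n in ("wrist",):
    c=read_camera(n);np.savez(n+"10.npz",**c);cv2.imwrite(f"pics/{n}10.png",cv2.resize(c["color"][:,:,::-1],(800,600)))
E
```

```text
17.5 [ 0.242  0.353 -0.63   2.207  0.342  0.673  0.768] [442.4  71.3  71.4] F [-3.4 -2.8  8.2] op 43.2
[[0.002, 0.173, 0.985], [-0.005, 0.985, -0.173], [-1.0, -0.004, 0.003]]
```

View pics/wrist10.png

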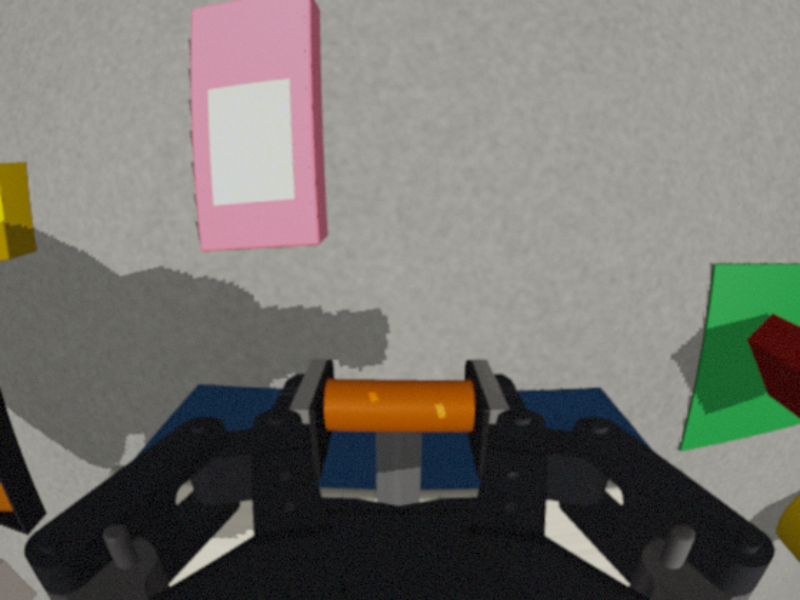

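Call:
arm_command --pt "0 -0.87 0 0.02 0 0 0" --pt "0 -0.87 0 0.06 0 0 0" --pt "0 -1.73 0 0.22 0 0 0" --pt "0 -1.7 0 0.38 0 0 0" --pt "0 -1.66 0 0.53 0 0 0" --pt "0 0 0 0 0 0 0"

```text
time: 18.15
tool_pos: [454.3, 69.1, 141.3]
eef_rot: [0.133, 1.563, -0.141]
ft_force: [-1.4, -4.0, -2.2]
opening: 43.2
```

```bash
python3 st.py
```

```text
18.15 [ 0.314  0.251 -0.682  2.131  0.223  0.826  0.891] [454.3  69.1 141.3] F [-1.4 -4.  -2.2] op 43.2
[[0.003, 0.173, 0.985], [-0.005, 0.985, -0.173], [-1.0, -0.005, 0.004]]
```

Works; lid at about 20°. Continue to 60°.

Call:
arm_command --pt "0 -1.61 0 0.66 0 0 0" --pt "0 -1.55 0 0.81 0 0 0" --pt "0 -1.47 0 0.94 0 0 0" --pt "0 -1.39 0 1.06 0 0 0" --pt "0 -1.28 0 1.18 0 0 0" --pt "0 -1.18 0 1.28 0 0 0" --pt "0 -1.06 0 1.39 0 0 0" --pt "0 -0.94 0 1.47 0 0 0" --pt "0 0 0 0 0 0 0"

```text
time: 19.05
tool_pos: [541.2, 53.3, 245.7]
eef_rot: [0.133, 1.564, -0.142]
ft_force: [-6.4, -10.0, 4.0]
opening: 43.6
```

```bash
python3 st.py; python3 - <<'E'
from h import *
from plant import read_camera
for n in ("scene","wrist",):
    c=read_camera(n);np.savez(n+"11.npz",**c);cv2.imwrite(f"pics/{n}11.png",cv2.resize(c["color"][:,:,::-1],(800,600)))
E
```

```text
19.05 [ 0.349  0.261 -0.668  1.853  0.188  1.089  1.007] [541.2  53.3 245.7] F [ -6.4 -10.    4. ] op 43.6
[[0.002, 0.174, 0.985], [-0.006, 0.985, -0.174], [-1.0, -0.005, 0.003]]
```

View pics/scene11.png

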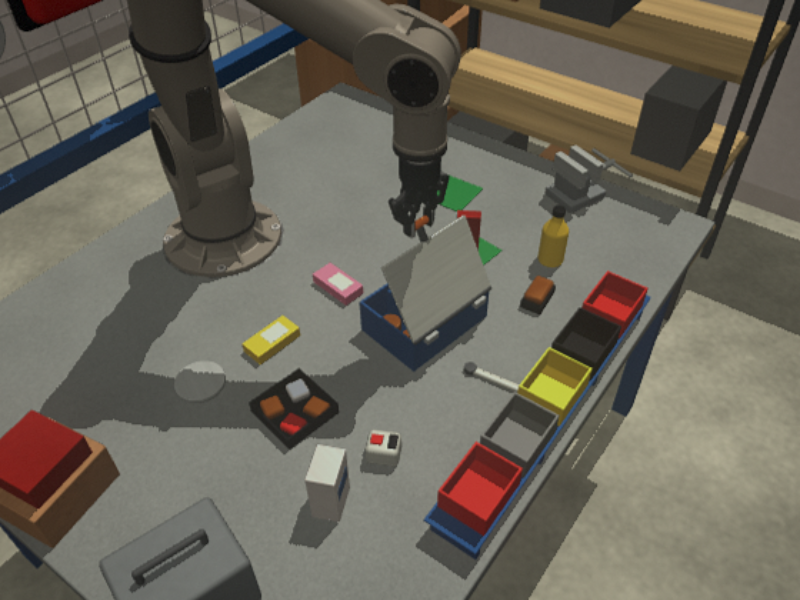

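View pics/wrist11.png

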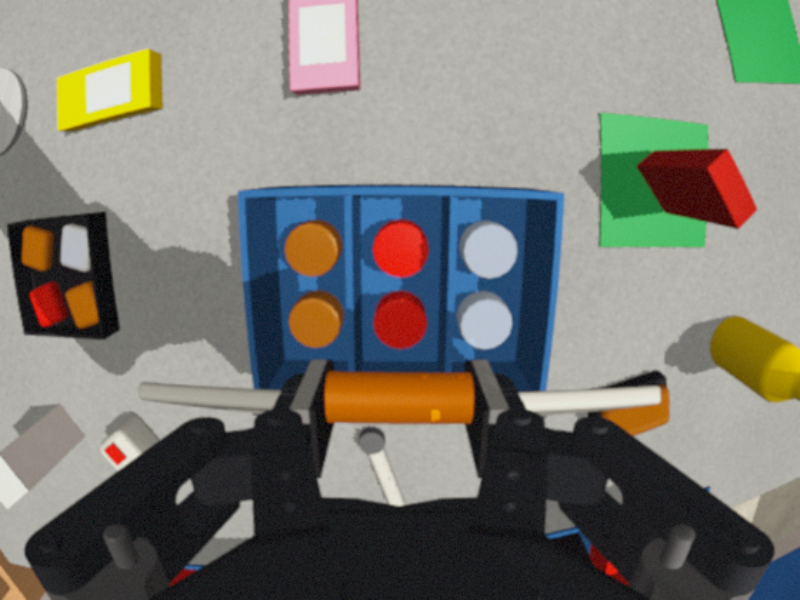

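Call:
arm_command --pt "0 -0.81 -0.05 1.55 0 0 0" --pt "0 -0.66 -0.05 1.61 0 0 0" --pt "0 -0.53 0 1.66 0 0 0" --pt "0 -0.38 0 1.7 0 0 0" --pt "0 -0.16 0 1.15 0 0 0" --pt "0 0 0 0 0 0 0"

```text
time: 19.75
tool_pos: [616.4, 39.5, 270.9]
eef_rot: [0.133, 1.564, -0.141]
ft_force: [-3.2, -7.9, 6.8]
opening: 43.1
```

```bash
python3 st.py
```

```text
19.75 [ 0.324  0.365 -0.638  1.664  0.237  1.189  1.026] [616.4  39.5 270.9] F [-3.2 -7.9  6.8] op 43.1
[[0.002, 0.174, 0.985], [-0.005, 0.985, -0.174], [-1.0, -0.005, 0.003]]
```

Call:
arm_command --pt "0 -0.08 -0.05 0.9 0 0 0" --pt "0 -0.04 0 0.8 0 0 0" --pt "0 -0.01 0 0.6 0 0 0" --pt "0 0 0 0 0 0 0" --pt "0 0 0 0 0 0 0" --pt "0 0 0 0 0 0 0"

```text
time: 20.35
tool_pos: [638.0, 35.6, 272.2]
eef_rot: [0.133, 1.564, -0.14]
ft_force: [-1.8, -5.4, 4.3]
opening: 43.4
```

```bash
python3 st.py; python3 - <<'E'
from h import *
from plant import read_camera
for n in ("scene","wrist","top"):
    c=read_camera(n);np.savez(n+"12.npz",**c);cv2.imwrite(f"pics/{n}12.png",cv2.resize(c["color"][:,:,::-1],(800,600)))
c=ld("scene12.npz");crop(c,240,120,120,150,"s12c.png",4)
c=ld("top12.npz");crop(c,150,115,190,140,"t12c.png",4)
E
```

```text
20.35 [ 0.314  0.4   -0.628  1.614  0.253  1.209  1.03 ] [638.   35.6 272.2] F [-1.8 -5.4  4.3] op 43.4
[[0.002, 0.173, 0.985], [-0.005, 0.985, -0.173], [-1.0, -0.005, 0.003]]
```

View pics/s12c.png

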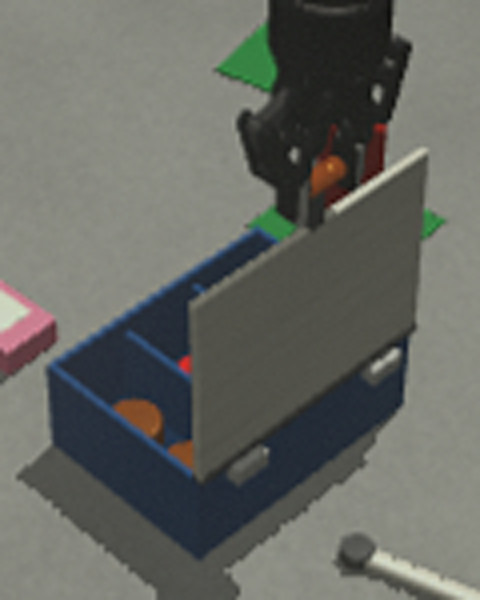

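View pics/t12c.png

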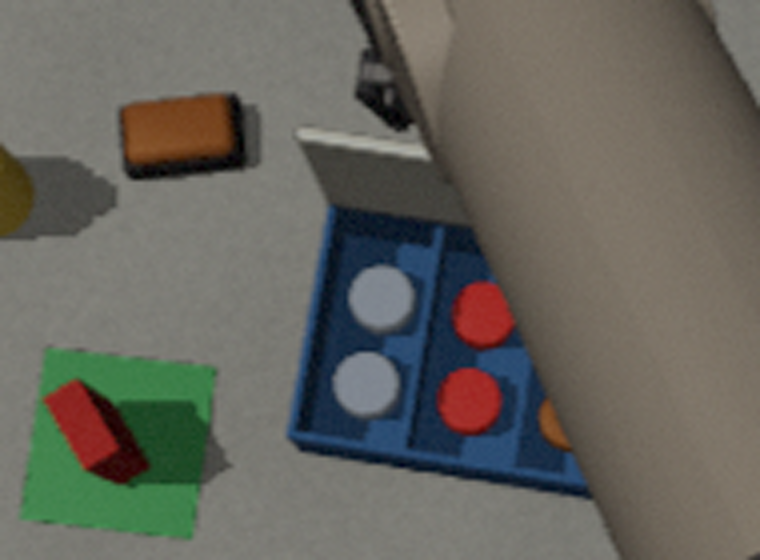

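View pics/wrist12.png

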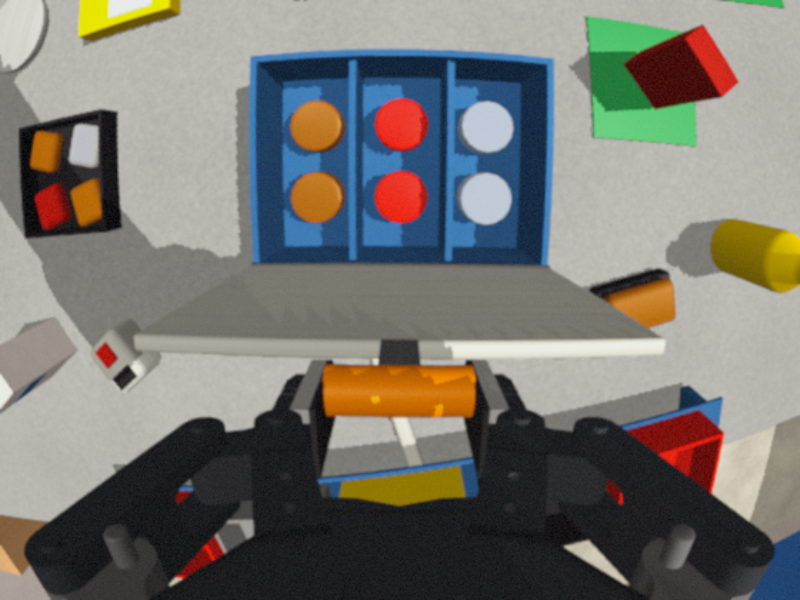

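```bash
python3 - <<'E'
from h import *
from scipy.optimize import least_squares
s=ld("scene12.npz");w=ld("wrist12.npz");t=ld("top12.npz")
def pf(c,X):
    p=c["R"]@X+c["t"];r=np.hypot(p[0],p[1]);th=np.arctan2(r,p[2]);return np.array([c["fx"]*th*p[0]/r+c["cx"],c["fx"]*th*p[1]/r+c["cy"]])
a=np.radians(-9.7);d=np.array([np.cos(a),np.sin(a),0]);y=np.array([-d[1],d[0],0]);z=np.array([0,0,1.])
def pt(th,sy,off,h,along=165):
    u=-d*np.cos(th)+z*np.sin(th); n=d*np.sin(th)+z*np.cos(th)
    return np.array([h[0],h[1],89])+along*u+n*off+y*112*sy
obs={"scene":[(s,proj,-1,4,165,(240+192/4-.375,120+299/4-.375)),(s,proj,1,4,165,(240+428/4-.375,120+152/4-.375))],
"wrist":[(w,pf,-1,-4,165,(137*.7-.15,337*.7-.15)),(w,pf,1,-4,165,(664*.7-.15,341*.7-.15))],
"top":[(t,proj,1,-4,165,(150+300/4,115+137/4))]}
for k in obs:
    f=lambda x:np.concatenate([np.array(P(c,pt(x[0],sy,o,(638,37.8),al)))-np.array(m) for c,P,sy,o,al,m in obs[k]])
    r=least_squares(f,[1.5]);print(k,r.x,r.fun.round(1))
allo=sum(obs.values(),[])
f=lambda x:np.concatenate([np.array(P(c,pt(x[0],sy,o,x[1:3],al)))-np.array(m) for c,P,sy,o,al,m in allo]+[(x[1:3]-[638,37.8])/3])
r=least_squares(f,[1.5,638,38]);print(r.x,r.fun.round(1))
E
```

```text
scene [1.51719493] [ 0.4  1.8 -1.  -1.1]
wrist [1.55165969] [ 1.   2.2  5.3 -1.5]
top [1.55284883] [-2.3 -0.4]
[  1.54025121 639.28039226  35.10970718] [ 1.2  3.3 -0.   0.1 -2.2  1.8  2.1 -1.7 -1.3 -0.1  0.4 -0.9]
```

Call:
arm_command --pt "0 0 0 0.15 0 0 0" --pt "0 0 0 0.15 0 0 0" --pt "0 0 0 0 0 0 0" --pt "0 0 0 0 0 0 0" --pt "0 0 0 0 0 0 0" --pt "0 0 0 0 0 0 0" --pt "0 0 0 0 0 0 0" --pt "0 0 0 0 0 0 0"

```text
time: 21.3
tool_pos: [640.8, 35.1, 272.2]
eef_rot: [0.133, 1.564, -0.14]
ft_force: [-2.9, -6.0, 3.2]
opening: 42.9
```

```bash
python3 st.py; python3 - <<'E'
from h import *
from plant import read_camera
c=read_camera("scene");cv2.imwrite("pics/scene13.png",cv2.resize(c["color"][:,:,::-1],(800,600)))
E
```

```text
21.3 [ 0.313  0.405 -0.627  1.607  0.255  1.211  1.031] [640.8  35.1 272.2] F [-2.9 -6.   3.2] op 42.9
[[0.002, 0.173, 0.985], [-0.005, 0.985, -0.173], [-1.0, -0.005, 0.002]]
```

View pics/scene13.png

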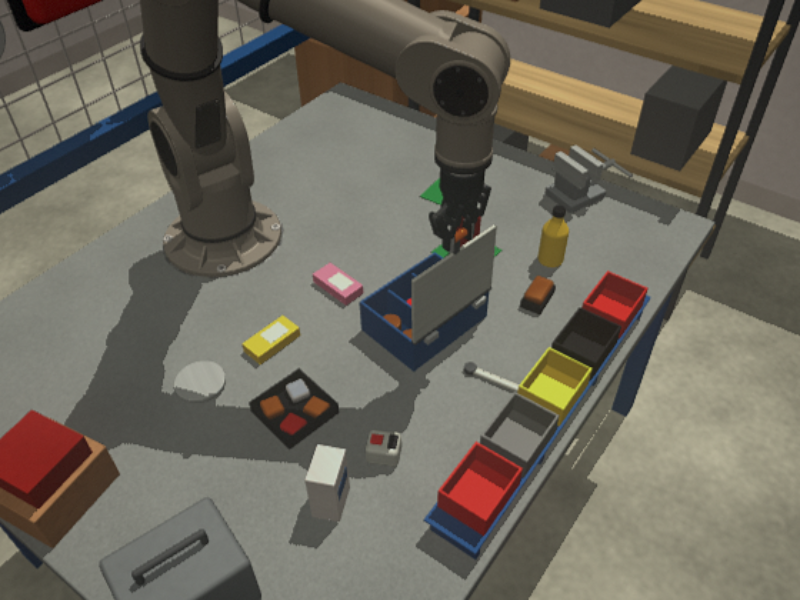

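The lid stands up and is held still, the carton stands on the mat, and nothing else has moved. I'm handing the job in.

```bash
python3 -c "
from plant import robot
print(robot.job_done())"
```

```text
the job is handed in; nothing more can be done
None
```

The red carton stands on a small end on the green mat farthest to the robot's right. The lid is swung up by its handle to about straight up and still gripped. I handed in at about 21 s; the hand-in reports no verdict.

- **Carton:** its middle came out about 1 mm from the mat centre and upright within about 0.1°, computed from the arm pose just before release. I let go with the lid still shut. A picture from the top camera after the swing shows it still standing on the mat.
- **Lid angle:** the angle checks did not quite agree. Arm motion put it at about 1.57 rad, and the pictures put it between 1.52 and 1.55. I moved it 3 mm further, about 0.015 rad, and did not measure the angle again. All estimates stay within the allowed 0.09 rad of 1.571.
- **Grip and force:** the fingers closed on the handle at 43 mm with the grip force set to 30 N. The wrist force read about 7 N and the lid looked still.
- **Other things on the bench:** they look unmoved in the last picture. I checked this by eye only.

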